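# Lock the insert jar in its box and unscrew the cap

### The job

Push the open blue-fronted drawer of the jar box fully home until it clicks into its catch, so that the jar in it is held down; only then unscrew the tight red cap (anticlockwise from above, it needs more than a quarter turn, so regrip if need be). When the thread lets go, lift the cap off without wrenching at the jar and finish while still holding it, level and still, a couple of centimetres straight above the jar's mouth; nothing is put down or let go at the end. Leave the drawer home and the other things on the table where they are.

Things in the scene. Friction and masses are not known exactly. Their poses are not given: they have to be found in the camera images.
- jar_box: low plywood box fixed to the table, 124 mm wide (y), 78 mm high, without the drawer from 62 mm in front of its origin to 50 mm behind. Origin: on the table under the middle of the jar when the drawer is home. Its x axis points from the drawer front to the back, z up; the drawer runs out along -x
- hold_plate: 6 mm steel plate fixed on top of the box, top face 78 mm above the table, with a slot 44 mm wide open to the front; with the drawer home the jar's neck stands in the slot and the plate lies 1.5 mm above the jar's shoulder, so the jar cannot lift. Same origin and axes as the box
- drawer: the drawer. Origin and axes coincide with those of the box when it is home; drawn out, its origin lies that far along the box's -x (45 to 72 mm at the start). It slides with about 1 N; a sprung catch begins about 13 mm before home, takes about 13 N to pass, pulls it against its end stop over the last 6 mm and holds it there with about 5 N
- drawer_front (a point): middle of the upper edge of the drawer's flat blue front panel (124 mm wide, from 6 to 66 mm above the table, no handle, push anywhere on it). It moves with the drawer; it is 75 mm in front of the middle of the jar. Axes as the box
- jar: loose amber jar, square body 60 x 60 x 60 mm with a round neck, standing in a square well of the drawer that keeps it from turning. About 0.45 kg. Its x axis lies along that of the box. Origin: middle of its underside, 10 mm above the table; z up
- jar_mouth (a point): middle of the jar's mouth, 100 mm above its underside (110 mm above the table)
- cap: loose red ribbed screw cap, 48 mm across, 27.5 mm high, 0.04 kg, white pointer on top along its x axis, at the start 0 to 0.25 rad anticlockwise of the jar's. Origin: middle of its lower edge; z up. Screwed on, its top is 117.5 mm above the table. A sprung seal makes it tight at first (about 0.2 N m). Turn it anticlockwise (positive about z); let go part-way, it stays
- cap_rim (a point): the cap's origin, middle of its lower edge (20 mm below jar_mouth when screwed on). Coming undone it rises 3 mm by itself; turning does not force it up further. After 1.3 to 1.65 rad of turning the thread lets go and the cap lifts straight off freely; at 2.4 to 2.7 rad it meets a stop
- block_plane: block plane, 50 x 160 x 55 mm; stands by, to be left alone. Origin: middle of its underside
- masking_tape: roll of masking tape lying flat, 111 mm across, 25 mm high; stands by, to be left alone. Origin: middle of its underside
- coffee_mug: blue mug, 79 x 109 x 92 mm; stands by, to be left alone. Origin: middle of its underside
- cork_block: cork sanding block, 62 x 115 x 39 mm; stands by, to be left alone. Origin: middle of its underside
- glue_bottle: white glue bottle, 60 mm wide, 200 mm high; stands by, to be left alone. Origin: middle of its underside
- pencil: green flat pencil, 12 x 184 x 8 mm; stands by, to be left alone. Origin: middle of its underside
Things that resemble listed ones, but are neither listed nor needed, are in the scene too. Several things have the shape of the cap; the one meant has the colours described above.

How it is judged:
On the way, in this order (a step that is already met when the one before it is completed fails the run):
1. the drawer is home in its catch while the cap is still screwed on (x of drawer in the frame of jar_box above -0.004 m and z of cap_rim in the frame of jar_mouth below -0.012 m and angle between the x axis of cap and the x axis of jar, either way round below 0.5 rad), for 0.2 s.
2. the cap is off, held clear above the mouth, with the drawer still home (x of drawer in the frame of jar_box above -0.004 m and z of cap_rim in the frame of jar_mouth above 0.003 m and contact force between cap and the fingers above 1 N), for 0.2 s.
At the end, for the whole second after the job is handed in: The gripper holds the cap still, touching neither jar nor box, its lower edge 3 to 60 mm above the jar's mouth, within 25 mm of straight above it and level within 0.2 rad; the drawer is home (within 4 mm) and the jar stands upright in its place under the plate (all of step 2 and z of cap_rim in the frame of jar_mouth below 0.06 m and horizontal distance between cap_rim and jar_mouth below 0.025 m and angle between cap's own z axis and vertical below 0.2 rad and contact force between cap and jar below 0.1 N and contact force between cap and jar_box below 0.1 N and linear speed of cap below 0.02 m/s and angle between jar's own z axis and vertical below 0.1 rad and x of jar in the frame of jar_box between -0.004 and 0.004 m and z of jar in the frame of jar_box between 0.006 and 0.013 m); the arm keeps its last pose, push and grip.
It fails at once if the jar is wrenched upward against the hold-down plate with more than 25 N (contact force between jar and hold_plate above 25 N).
It fails at once if the cap is turned undone or taken off while the drawer is not home (x of drawer in the frame of jar_box below -0.008 m and (angle between the x axis of cap and the x axis of jar, either way round above 0.5 rad or z of cap_rim in the frame of jar_mouth above -0.012 m)).
It fails at once if a bystander is moved by more than 30 mm (distance of any of block_plane, masking_tape, coffee_mug, cork_block, glue_bottle, pencil from where it was at the start of the episode above 0.03 m).
It also fails if it takes over 58 s, if anything falls off the work surface, if the arm or the gripper's body presses on something with over 40 N, if the wrist force passes 120 N, or if a joint passes its speed limit or range.

### The arm

A 6-joint arm with a two-finger parallel gripper is mounted at the origin on a cart in front of the work surface, level with it; the furniture and walls round the work are solid. World frame = base frame: x ahead of the robot, y to its left, z up, the work surface at z = 0. Lengths are in m, angles in rad, forces in N, time in s.
With the tool pointing down it reaches from about 0.25 to 0.725 m from the base axis. Payload 4 kg.
Tool frame: the origin (TCP) lies between the finger pads; the fingertips stand 14 mm ahead of it and the grasp point (between the pads) lies 5 mm behind it; z points along the fingers, x is the direction in which the jaws open and shut, and the axes are right-handed (so a half turn about z gives the same grasp; the last joint's range is limited). The gripper opens to 85 mm and grips with 20 to 120 N. Pads are 22 mm wide; open, the fingers measure 114 mm over their backs; the gripper's body (76 mm by 85 mm) begins 54 mm behind the grasp point. The pads swing forward as they close: fully open they stand 13 mm farther back than shut.
Start: joints at [1.29, 0.241, 0.005, 1.335, 0, 1.571], TCP at [0.139, 0.48, 0.245] pointing down, gripper open.
Joint ranges: [-2.72, 2.72], [-1.05, 1.87], [-1.09, 1.28], [-1.99, 2.15], [-1.42, 1.44], [-3.14, 3.14]. Speed limits (rad/s): [2.79, 2.79, 3.14, 3.14, 3.14, 3.14].

### API

Orientations are given as a 3x3 rotation matrix whose columns are the frame's x, y, z axes.
In Python, from workcell import * gives the robot as it stands.
- The arm moves only by the tool move_arm, never from a script. Its argument "moves" is a list of rows, each an object of numbers: "dx", "dy", "dz": the shift along the tool's x, y, z in mm; "twist": the turn about the tool's z in rad; "hand": the finger opening in mm, from 0 to 85.4. In form: [{"dx": .., "dy": .., "dz": .., "twist": .., "hand": ..}, ...]. A call has 1 to 8 rows; each row is the pose to reach, as a shift and turn from the pose measured when the call began, along the tool's axes at that moment; what a row does not reach only later rows make up. A row lasts 1/12 s, in which the tool goes at most 41.7 mm and 7.16 degrees, less where a joint would pass 70% of its speed; a pose out of reach is approached as far as the arm can. A call with a gripper value outside its range is refused whole. The fingers move at their own pace and stop on an object; the grip force is fixed at half the most. Time passes only in rows, so rows that repeat a pose let the fingers close. It gives the time, the measured TCP pose, the force and the opening at its end, in the units of the state.
- read_state(): the state, without advancing time (a new reading comes with each control period).
- camera(name): name is "scene" or "top"; returns a dict with "pixels" (420x560x3 uint8, red, green, blue), "fx", "fy", "cx", "cy" (pixels), "pose" (4x4, takes a point from camera to world coordinates). Camera axes: x right, y up, looking along -z (the intrinsics and any distortion apply to the point x, -y, -z); pixel columns grow to the right and rows downward; lengths in m; the calibration is good to about 2 mm. A picture is of the moment at which its call begins. There is no depth.
- sign_off(): hands the job in, once; it reports no verdict.
The state is a dict: "clock": time; "q": joint angles; "joint_vel": joint speeds; "joint_efforts": joint torques, N m; "eef_pos": TCP position; "tool_rot": TCP orientation; "wrist_force": force on the tool from outside, world axes, zero at the start; "moment": the same for the moment, N m; "gripper_width": finger opening in m.
Only numpy, scipy, OpenCV 4.12 (cv2) and the standard library are available. Lean on these libraries where they do the work, as an engineer would, in place of code of your own. Each camera call takes 0.05 s, during which the arm holds its last target. There are 200 camera calls.

## Working session

There is one attempt and no reset: what is moved stays moved. The work goes in short steps, Python scripts to look and compute and a tool call to move; the robot and the scene stay as the last step left them, time stands still between calls to the robot, and variables do not carry over. Pictures are saved under pics/ and viewed, about 8 in all and at most 12, crops included, and the job is handed in when it is done.

Besides the shell and the picture viewer there is one more tool, called after "Emit:" as a command line: name --argument value ..., lists and objects as JSON in quotes. move_arm: Moves the arm, as the interface text tells. Its arguments: {"type":"object","properties":{"moves":{"type":"array","items":{"type":"object","properties":{"dx":{"type":"number"},"dy":{"type":"number"},"dz":{"type":"number"},"twist":{"type":"number"},"hand":{"type":"number"}}}}},"required":["moves"]}

```bash
mkdir -p pics; cat > h.py <<'E'
from workcell import *
import numpy as np, cv2
def shot(n,f):
    c=camera(n); cv2.imwrite('pics/'+f+'.png',c['pixels'][:,:,::-1]); np.save('pics/'+f+'.npy',c,allow_pickle=True); return c
def load(f): return np.load('pics/'+f+'.npy',allow_pickle=True).item()
def proj(c,p):
    T=np.linalg.inv(c['pose']); q=T[:3,:3]@np.array(p)+T[:3,3]
    return c['cx']+c['fx']*q[0]/-q[2], c['cy']+c['fy']*-q[1]/-q[2]
def ray(c,u,v,z):
    d=c['pose'][:3,:3]@np.array([(u-c['cx'])/c['fx'],-(v-c['cy'])/c['fy'],-1]); o=c['pose'][:3,3]
    return o+d*(z-o[2])/d[2]
E
python3 - <<'E'
from h import *
a=shot('top','t0'); b=shot('scene','s0')
cv2.imwrite('pics/both.png',cv2.resize(np.vstack([a['pixels'],b['pixels']])[:,:,::-1],None,fx=.71,fy=.71))
for c in(a,b): print({k:v for k,v in c.items() if k!='pixels'})
s=read_state(); print(s)
E
```

```text
{'fx': 413.77001321831204, 'fy': 413.77001321831204, 'cx': 280.8424009383142, 'cy': 212.2518191915608, 'pose': array([[-0.0834898 ,  0.97382127, -0.21142751,  0.32281869],
       [-0.99649996, -0.08070333,  0.0217898 ,  0.00879537],
       [ 0.00415647,  0.21250673,  0.97715076,  1.47561031],
       [ 0.        ,  0.        ,  0.        ,  1.        ]])}
{'fx': 389.8416850673329, 'fy': 389.8416850673329, 'cx': 273.26677323050893, 'cy': 207.36970365171143, 'pose': array([[ 0.85487841,  0.29568992, -0.42632192,  0.16157282],
       [-0.51880553,  0.49490456, -0.69707266, -0.77873972],
       [ 0.0048713 ,  0.81709054,  0.57648879,  0.73101231],
       [ 0.        ,  0.        ,  0.        ,  1.        ]])}
{'clock': 0.1, 'q': array([ 1.29000331e+00,  2.41359681e-01,  3.84527869e-03,  1.33521328e+00,
       -6.61873457e-06,  1.57078273e+00]), 'joint_vel': array([-1.83044837e-06, -1.67874607e-03,  3.72321353e-03, -1.34182813e-03,
       -5.31950250e-04, -6.85634754e-04]), 'joint_efforts': array([-3.46801298e-04, -3.73137081e+01,  2.53010184e+01,  1.08383151e-02,
       -1.35660503e-05, -5.16565990e-06]), 'eef_pos': array([0.138408  , 0.47988804, 0.24448574]), 'tool_rot': array([[ 2.77104112e-01,  9.60839753e-01, -5.28853977e-04],
       [ 9.60837958e-01, -2.77104617e-01, -1.85755247e-03],
       [-1.93135814e-03,  6.59245354e-06, -9.99998135e-01]]), 'wrist_force': array([-0.09478939,  0.11760647, -0.33280682]), 'moment': array([-0.04281224, -0.03800275,  0.00751405]), 'gripper_width': 0.0853906376894549}
```

View pics/t0.png

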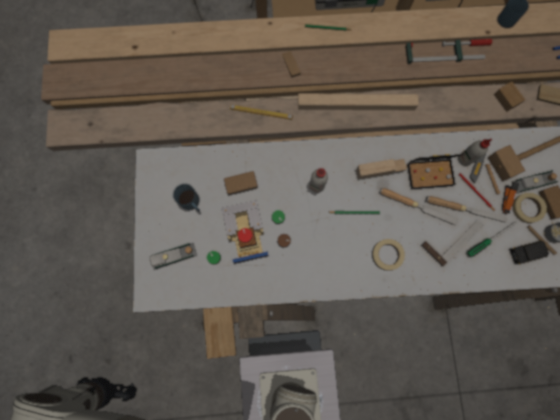

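View pics/s0.png

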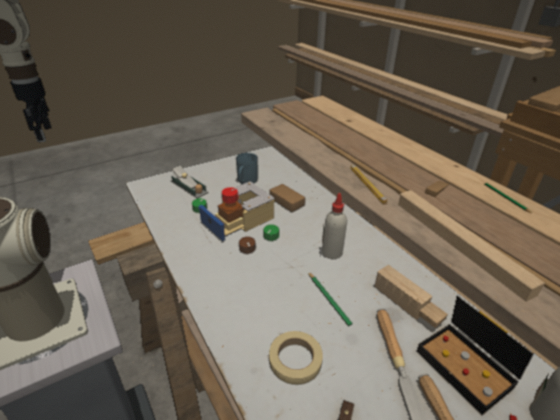

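The red cap on the jar is at top (246,237) and scene (230,196). Things it could be confused with:
- Green caps at top (214,257) and (278,216).
- Brown cap at top (284,240).
- The glue bottle's red tip at top (320,172).

I choose the red cap on the jar in the blue-fronted box, and will check it in a close crop.

```bash
python3 - <<'E'
from h import *
a=load('t0')['pixels'];b=load('s0')['pixels']
A=cv2.resize(a[190:275,195:300],None,fx=7,fy=7,interpolation=cv2.INTER_CUBIC)
cv2.imwrite('pics/ca.png',A[:,:,::-1])
B=cv2.resize(b[160:260,180:300],None,fx=6,fy=6,interpolation=cv2.INTER_CUBIC)
cv2.imwrite('pics/cb.png',B[:,:,::-1])
for n,f in(('t',a),('s',b)):
    h=cv2.cvtColor(f,cv2.COLOR_RGB2HSV)
    for nm,lo,hi in(('red',(0,170,90),(6,255,255)),('blue',(105,120,40),(125,255,255))):
        m=cv2.inRange(h,lo,hi); k,l,st,ce=cv2.connectedComponentsWithStats(m)
        print(n,nm,[(st[i].tolist(),ce[i].round(1).tolist()) for i in range(1,k) if st[i,4]>25])
E
```

```text
t red [([472, 40, 19, 3, 55], [481.3, 41.0]), ([238, 229, 14, 13, 126], [244.8, 235.5])]
t blue [([234, 253, 32, 9, 57], [249.4, 257.2])]
s red [([223, 188, 14, 15, 158], [229.3, 194.8]), ([334, 194, 8, 15, 64], [338.2, 202.8])]
s blue [([200, 206, 23, 20, 86], [210.8, 215.4])]
```

View pics/ca.png

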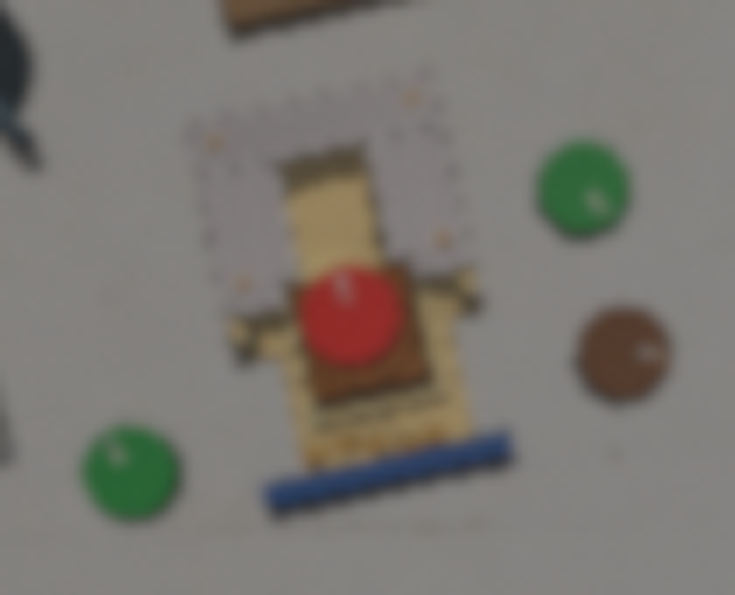

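View pics/cb.png

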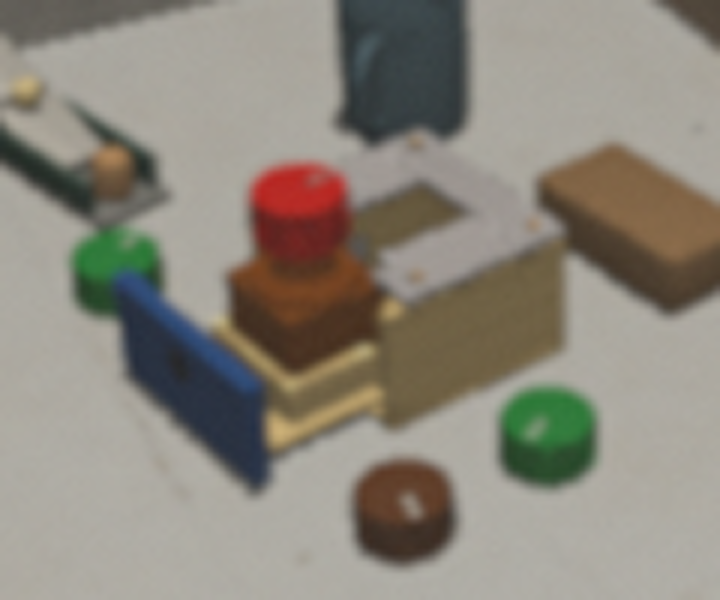

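```bash
cat >> h.py <<'E'
def ca(x,y): return 195+(x+.5)/7-.5,190+(y+.5)/7-.5
def cb(x,y): return 180+(x+.5)/6-.5,160+(y+.5)/6-.5
E
python3 - <<'E'
from h import *
a=load('t0');b=load('s0')
W=lambda c,p,z:ray(c,*p,z)[:2].round(4)
print('cap',W(a,ca(350,316),.1175),W(b,cb(300,188),.1175), 'cap bottom scene',W(b,cb(299,190),.1175))
S=[W(a,ca(*p),.078) for p in((215,142),(413,97),(443,240),(243,285))];print('screw top',S)
T=[W(b,cb(*p),.078) for p in((415,143),(532,225),(415,274))];print('screw scene',T)
print('panel top far edge',W(a,ca(265,486),.066),W(a,ca(510,432),.066),'near',W(a,ca(275,517),.066))
P=[W(b,cb(*p),.066) for p in((118,283),(265,388))];print('panel scene',P)
for n,v in(('s',S[1]-S[0]),('s2',S[2]-S[3]),('t',T[1]-T[0]),('pS',P[1]-P[0])): print(n,np.degrees(np.arctan2(v[1],v[0]))+90,np.hypot(*v))
E
```

```text
cap [0.5506 0.1048] [0.5494 0.0989] cap bottom scene [0.5482 0.0975]
screw top [array([0.6495, 0.1684]), array([0.6643, 0.0694]), array([0.5911, 0.0597]), array([0.5769, 0.1588])]
screw scene [array([0.6461, 0.1639]), array([0.6594, 0.0647]), array([0.5885, 0.0569])]
panel top far edge [0.4793 0.155 ] [0.4956 0.0344] near [0.4639 0.1511]
panel scene [array([0.4669, 0.1405]), array([0.4927, 0.0264])]
s 8.502463014189985 0.10010014985003768
s2 8.15438365493985 0.10011218707030627
t 7.63625524392701 0.10008761162101931
pS 12.741308466880056 0.11698055393953306
```

The crops show the red cap (pale pointer, top crop (350,316)) on the amber jar behind the blue panel (top crop (265,490) to (510,435)). The other caps are loose on the table, so the choice holds. Box yaw is about 8.2°, the jar is at about (0.550, 0.102) and the drawer is out about 65 mm. Next I move to in front of the panel with the fingers closed.

Emit:
move_arm --moves '[{"dx": -298,"dy": 391,"dz": 0,"twist": -0.42,"hand": 0},{"dx": -298,"dy": 391,"dz": 0,"twist": -0.42,"hand": 0},{"dx": -298,"dy": 391,"dz": 0,"twist": -0.42,"hand": 0},{"dx": -298,"dy": 391,"dz": 0,"twist": -0.42,"hand": 0},{"dx": -298,"dy": 391,"dz": 0,"twist": -0.42,"hand": 0},{"dx": -298,"dy": 391,"dz": 0,"twist": -0.42,"hand": 0},{"dx": -298,"dy": 391,"dz": 0,"twist": -0.42,"hand": 0},{"dx": -298,"dy": 391,"dz": 0,"twist": -0.42,"hand": 0}]'

```text
clock: 0.77
eef_pos: [0.3312, 0.2196, 0.245]
tool_rot: [[-0.139, 0.99, -0.001], [0.99, 0.139, -0.002], [-0.002, -0.001, -1.0]]
wrist_force: [0.9, 0.7, 0.2]
gripper_width: -0.0002
```

Emit:
move_arm --moves '[{"dx": -148,"dy": 80,"dz": 0,"hand": 0},{"dx": -148,"dy": 80,"dz": 0,"hand": 0},{"dx": -148,"dy": 80,"dz": 0,"hand": 0},{"dx": -148,"dy": 80,"dz": 0,"hand": 0},{"dx": -148,"dy": 80,"dz": 0,"hand": 0},{"dx": -148,"dy": 80,"dz": 80,"hand": 0},{"dx": -148,"dy": 80,"dz": 100,"hand": 0},{"dx": -148,"dy": 80,"dz": 100,"hand": 0}]'

```text
invalid input
```

```bash
python3 - <<'E'
from h import *
s=read_state();print(s['q'].round(3),s['eef_pos'],s['wrist_force'])
b=shot('scene','s1')['pixels']
cv2.imwrite('pics/cb1.png',cv2.resize(b[140:270,160:300],None,fx=5,fy=4.6,interpolation=cv2.INTER_CUBIC)[:,:,::-1])
E
```

```text
[ 5.86e-01  3.80e-02 -2.34e-01  1.30e+00 -1.00e-03  4.47e-01] [0.33120557 0.21960224 0.24503311] [0.94761225 0.67511095 0.15527594]
```

View pics/cb1.png

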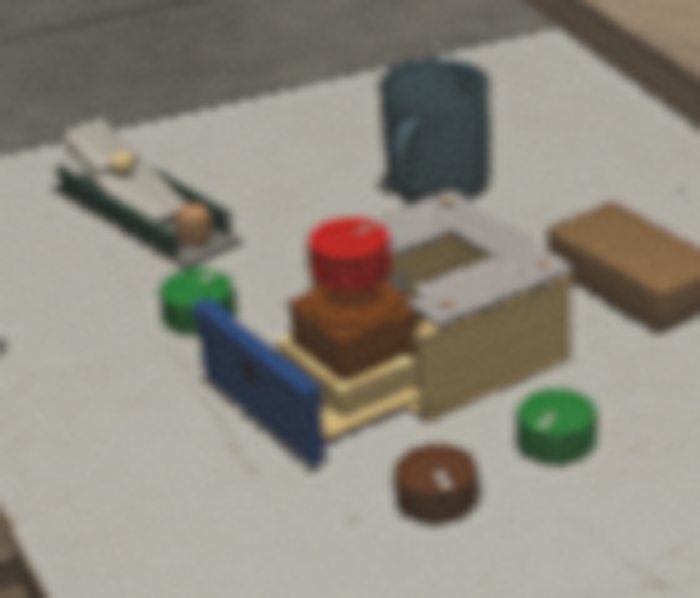

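The picture shows the scene unchanged, with the arm out of the crop. The move was refused, so I retry with every field given.

Emit:
move_arm --moves '[{"dx": -148,"dy": 80,"dz": 0,"twist": 0,"hand": 0},{"dx": -148,"dy": 80,"dz": 0,"twist": 0,"hand": 0},{"dx": -148,"dy": 80,"dz": 0,"twist": 0,"hand": 0},{"dx": -148,"dy": 80,"dz": 0,"twist": 0,"hand": 0},{"dx": -148,"dy": 80,"dz": 0,"twist": 0,"hand": 0},{"dx": -148,"dy": 80,"dz": 80,"twist": 0,"hand": 0},{"dx": -148,"dy": 80,"dz": 100,"twist": 0,"hand": 0},{"dx": -148,"dy": 80,"dz": 100,"twist": 0,"hand": 0}]'

```text
clock: 1.48
eef_pos: [0.4308, 0.0757, 0.1416]
tool_rot: [[-0.128, 0.992, -0.005], [0.992, 0.128, -0.008], [-0.007, -0.006, -1.0]]
wrist_force: [-0.8, 0.3, -0.8]
gripper_width: 0.0001
```

```bash
python3 - <<'E'
from h import *
s=read_state();print(s['q'].round(3),s['eef_pos'],s['wrist_force'])
b=shot('scene','s2')['pixels']
cv2.imwrite('pics/cb2.png',cv2.resize(b[140:270,160:300],None,fx=5,fy=4.6,interpolation=cv2.INTER_CUBIC)[:,:,::-1])
E
```

```text
[ 0.179  0.201 -0.331  1.045 -0.007  0.051] [0.43081184 0.0757434  0.14157121] [-0.8490543   0.31946872 -0.76717884]
```

View pics/cb2.png

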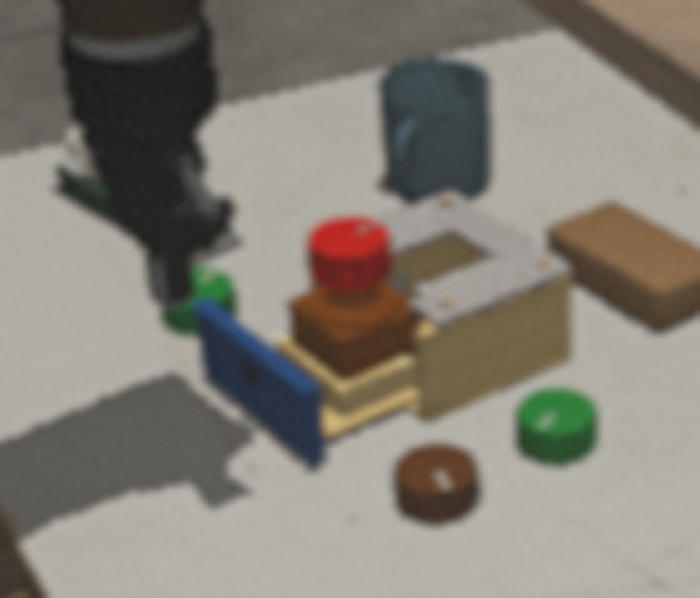

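The closed fingers hang in front of the panel with tips at crop (172,300), clear of it and the green cap. I go down to push height.

Emit:
move_arm --moves '[{"dx": 9,"dy": 0,"dz": 30,"twist": -0.015,"hand": 0},{"dx": 9,"dy": 0,"dz": 60,"twist": -0.015,"hand": 0},{"dx": 9,"dy": 0,"dz": 92,"twist": -0.015,"hand": 0},{"dx": 9,"dy": 0,"dz": 92,"twist": -0.015,"hand": 0},{"dx": 9,"dy": 12,"dz": 92,"twist": -0.015,"hand": 0},{"dx": 9,"dy": 24,"dz": 92,"twist": -0.015,"hand": 0},{"dx": 9,"dy": 36,"dz": 92,"twist": -0.015,"hand": 0},{"dx": 9,"dy": 36,"dz": 92,"twist": -0.015,"hand": 0}]'

```text
clock: 2.2
eef_pos: [0.4664, 0.0895, 0.0498]
tool_rot: [[-0.143, 0.99, -0.004], [0.99, 0.143, -0.008], [-0.007, -0.006, -1.0]]
wrist_force: [0.6, 0.7, 0.5]
gripper_width: 0.0002
```

Emit:
move_arm --moves '[{"dx": 0,"dy": 6,"dz": 0,"twist": 0,"hand": 0},{"dx": 0,"dy": 12,"dz": 0,"twist": 0,"hand": 0},{"dx": 0,"dy": 18,"dz": 0,"twist": 0,"hand": 0},{"dx": 0,"dy": 24,"dz": 0,"twist": 0,"hand": 0},{"dx": 0,"dy": 30,"dz": 0,"twist": 0,"hand": 0},{"dx": 0,"dy": 36,"dz": 0,"twist": 0,"hand": 0},{"dx": 0,"dy": 40,"dz": 0,"twist": 0,"hand": 0},{"dx": 0,"dy": 40,"dz": 0,"twist": 0,"hand": 0}]'

```text
clock: 2.87
eef_pos: [0.5075, 0.0954, 0.0497]
tool_rot: [[-0.143, 0.99, -0.003], [0.99, 0.143, -0.008], [-0.007, -0.004, -1.0]]
wrist_force: [-0.0, -0.4, -1.2]
gripper_width: -0.0002
```

Emit:
move_arm --moves '[{"dx": 0,"dy": 4,"dz": 0,"twist": 0,"hand": 0},{"dx": 0,"dy": 8,"dz": 0,"twist": 0,"hand": 0},{"dx": 0,"dy": 11,"dz": 0,"twist": 0,"hand": 0},{"dx": 0,"dy": 14,"dz": 0,"twist": 0,"hand": 0}]'

```text
clock: 3.2
eef_pos: [0.5203, 0.0971, 0.0492]
tool_rot: [[-0.143, 0.99, -0.006], [0.99, 0.143, -0.008], [-0.007, -0.007, -1.0]]
wrist_force: [-10.4, -1.2, 8.4]
gripper_width: 0.0002
```

In contact at the catch.

Emit:
move_arm --moves '[{"dx": 0,"dy": 3,"dz": 0,"twist": 0,"hand": 0},{"dx": 0,"dy": 6,"dz": 0,"twist": 0,"hand": 0},{"dx": 0,"dy": 9,"dz": 0,"twist": 0,"hand": 0},{"dx": 0,"dy": 9,"dz": 0,"twist": 0,"hand": 0}]'

```text
clock: 3.53
eef_pos: [0.5253, 0.0977, 0.0485]
tool_rot: [[-0.143, 0.99, -0.014], [0.99, 0.143, -0.01], [-0.008, -0.015, -1.0]]
wrist_force: [-7.4, -1.6, 3.3]
gripper_width: 0.0001
```

Emit:
move_arm --moves '[{"dx": 0,"dy": 3,"dz": 0,"twist": 0,"hand": 0},{"dx": 0,"dy": 6,"dz": 0,"twist": 0,"hand": 0},{"dx": 0,"dy": 9,"dz": 0,"twist": 0,"hand": 0},{"dx": 0,"dy": 9,"dz": 0,"twist": 0,"hand": 0}]'

```text
clock: 3.87
eef_pos: [0.5321, 0.0987, 0.0479]
tool_rot: [[-0.143, 0.989, -0.019], [0.99, 0.143, -0.01], [-0.008, -0.02, -1.0]]
wrist_force: [-6.7, -1.2, 4.6]
gripper_width: 0.0001
```

Emit:
move_arm --moves '[{"dx": 0,"dy": 3,"dz": 0,"twist": 0,"hand": 0},{"dx": 0,"dy": 6,"dz": 0,"twist": 0,"hand": 0},{"dx": 0,"dy": 8,"dz": 0,"twist": 0,"hand": 0},{"dx": 0,"dy": 8,"dz": 0,"twist": 0,"hand": 0}]'

```text
clock: 4.2
eef_pos: [0.532, 0.0986, 0.047]
tool_rot: [[-0.144, 0.989, -0.035], [0.99, 0.143, -0.013], [-0.008, -0.036, -0.999]]
wrist_force: [-20.1, -2.3, 16.2]
gripper_width: 0.0004
```

```bash
python3 - <<'E'
from h import *
s=read_state();print(s['eef_pos'],s['wrist_force'],s['tool_rot'].round(3).tolist())
b=shot('scene','s3')['pixels'];a=shot('top','t3')['pixels']
B=cv2.resize(b[150:250,180:300],None,fx=6,fy=6,interpolation=cv2.INTER_CUBIC)
cv2.imwrite('pics/cb3.png',B[:,:,::-1])
E
```

```text
[0.532018   0.0986348  0.04702149] [-20.0925878   -2.29793701  16.15122698] [[-0.144, 0.989, -0.035], [0.99, 0.143, -0.013], [-0.008, -0.036, -0.999]]
```

View pics/cb3.png

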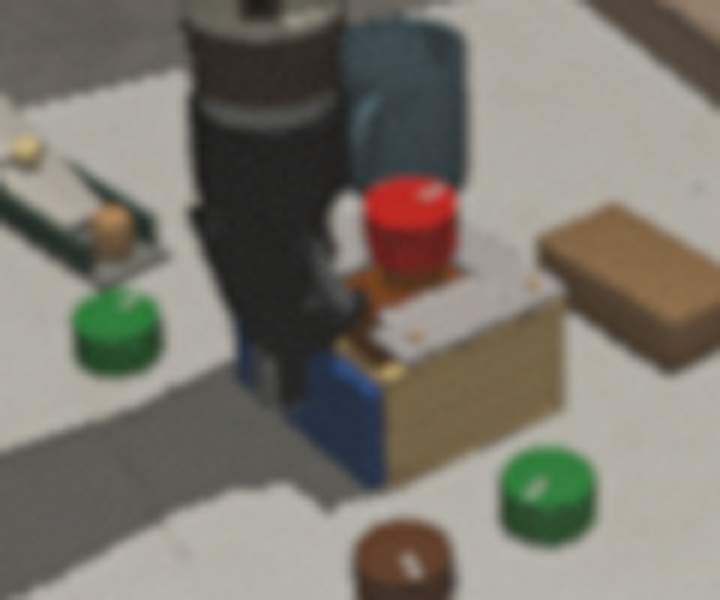

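The panel is flush with the box front (crop (385,420)). The push reached 20 N with no further motion, so the drawer is home. I back off and go up.

Emit:
move_arm --moves '[{"dx": 0,"dy": -15,"dz": 0,"twist": 0,"hand": 0},{"dx": 0,"dy": -50,"dz": 0,"twist": 0,"hand": 0},{"dx": 0,"dy": -80,"dz": 0,"twist": 0,"hand": 20},{"dx": 0,"dy": -80,"dz": -40,"twist": 0,"hand": 85},{"dx": 0,"dy": -80,"dz": -80,"twist": 0,"hand": 85},{"dx": 0,"dy": -80,"dz": -120,"twist": 0,"hand": 85},{"dx": 0,"dy": -80,"dz": -150,"twist": 0,"hand": 85},{"dx": 0,"dy": -80,"dz": -150,"twist": 0,"hand": 85}]'

```text
clock: 4.97
eef_pos: [0.4631, 0.0901, 0.2071]
tool_rot: [[-0.144, 0.989, -0.019], [0.99, 0.143, -0.01], [-0.007, -0.02, -1.0]]
wrist_force: [1.4, 0.2, 1.1]
gripper_width: 0.0723
```

```bash
python3 - <<'E'
from h import *
s=read_state();print(s['eef_pos'],s['wrist_force'],s['tool_rot'].round(3).tolist())
a=shot('top','t4');b=shot('scene','s4')
for n,c in(('t',a),('s',b)):
    h=cv2.cvtColor(c['pixels'],cv2.COLOR_RGB2HSV)
    m=cv2.inRange(h,(0,150,60),(7,255,255))|cv2.inRange(h,(174,150,60),(180,255,255)); k,l,st,ce=cv2.connectedComponentsWithStats(m)
    print(n,[(st[i].tolist(),ce[i].round(1).tolist(),ray(c,*ce[i],.1175)[:2].round(4)) for i in range(1,k) if st[i,4]>40])
A=cv2.resize(a['pixels'][185:265,195:300],None,fx=7,fy=7,interpolation=cv2.INTER_CUBIC)
B=cv2.resize(b['pixels'][160:240,180:285],None,fx=7,fy=7,interpolation=cv2.INTER_CUBIC)
cv2.imwrite('pics/c4.png',cv2.resize(np.vstack([A,B]),None,fx=.53,fy=.53,interpolation=cv2.INTER_AREA)[:,:,::-1]);cv2.imwrite('pics/ca4.png',A[:,:,::-1]);cv2.imwrite('pics/cb4.png',B[:,:,::-1])
E
```

```text
[0.46311375 0.09012283 0.20710464] [1.41639136 0.17034462 1.12130158] [[-0.144, 0.989, -0.019], [0.99, 0.143, -0.01], [-0.007, -0.02, -1.0]]
t [([471, 39, 21, 6, 113], [481.3, 41.6], array([ 1.1991, -0.8143]))]
s [([241, 180, 15, 16, 191], [247.7, 187.4], array([0.6038, 0.0889])), ([333, 193, 10, 19, 108], [337.8, 203.9], array([ 0.7774, -0.1144]))]
```

View pics/c4.png

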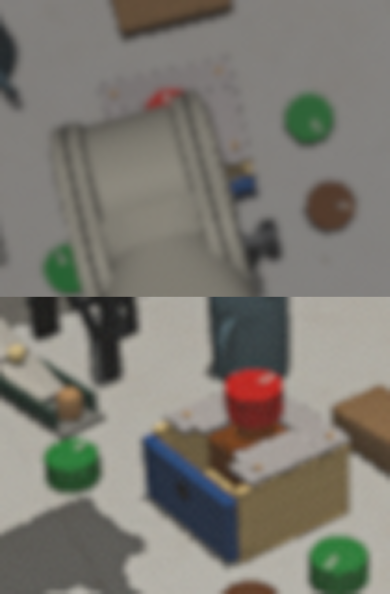

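```bash
python3 - <<'E'
from h import *
a=load('t4');b=load('s4')
o=(180+481.5/7-.5,160+162.5/7-.5)
print(ray(b,*o,.1175).round(4), ray(b,o[0],o[1]+.5,.1175).round(4))
m=cv2.imread('pics/cb4.png'); 
# blob extremes fit: compare predicted silhouette of cap (z .090-.1175, r .024) with red mask, both views
from scipy.optimize import least_squares
def sil(c,x,y,z0=.09,z1=.1175,r=.024):
    t=np.linspace(0,2*np.pi,60)
    P=np.array([proj(c,(x+r*np.cos(k),y+r*np.sin(k),z)) for z in(z0,z1) for k in t])
    return P.min(0),P.max(0)
def fit(c,box):
    u0,v0,w,h=box; tgt=np.array([u0-.5,v0-.5,u0+w-.5,v0+h-.5])
    f=lambda p:np.r_[sil(c,*p)]-tgt
    r=least_squares(f,[.6,.1]); return r.x.round(4),r.fun.round(2)
print('scene now',fit(b,(241,180,15,16)))
print('scene t0',fit(load('s0'),(223,188,14,15)),'top t0',fit(load('t0'),(238,229,14,13)))
E
```

```text
[0.6175 0.1111 0.1175] [0.6161 0.1086 0.1175]
scene now (array([0.6145, 0.1077]), array([-0.64, -0.16,  0.65,  0.11]))
scene t0 (array([0.5489, 0.0995]), array([-1.51, -1.04,  1.54,  0.86])) top t0 (array([0.5518, 0.1059]), array([-0.49, -1.23,  0.5 ,  1.23]))
```

Emit:
move_arm --moves '[{"dx": -1,"dy": 40,"dz": 0,"twist": 0,"hand": 85},{"dx": -1,"dy": 80,"dz": 0,"twist": 0,"hand": 85},{"dx": -1,"dy": 120,"dz": 0,"twist": 0,"hand": 85},{"dx": -1,"dy": 157,"dz": 0,"twist": 0,"hand": 85},{"dx": -1,"dy": 157,"dz": 0,"twist": 0,"hand": 85},{"dx": -1,"dy": 157,"dz": 20,"twist": 0,"hand": 85},{"dx": -1,"dy": 157,"dz": 40,"twist": 0,"hand": 85},{"dx": -1,"dy": 157,"dz": 40,"twist": 0,"hand": 85}]'

```text
clock: 5.73
eef_pos: [0.6108, 0.1099, 0.1498]
tool_rot: [[-0.144, 0.989, -0.04], [0.99, 0.143, -0.014], [-0.008, -0.042, -0.999]]
wrist_force: [-0.6, -0.1, -0.4]
gripper_width: 0.085
```

```bash
python3 - <<'E'
from h import *
s=read_state();print(s['q'].round(3),s['eef_pos'],s['wrist_force'],s['tool_rot'].round(3).tolist())
b=shot('scene','s5');print([proj(b,p) for p in(s['eef_pos'],(.6165,.111,.1175))])
B=cv2.resize(b['pixels'][130:230,190:310],None,fx=6,fy=6,interpolation=cv2.INTER_CUBIC)
cv2.imwrite('pics/cb5.png',B[:,:,::-1])
E
```

```text
[ 0.181  0.564  0.239  1.288 -0.006  0.037] [0.61075163 0.10986247 0.14975757] [-0.59633449 -0.10901568 -0.38507924] [[-0.144, 0.989, -0.04], [0.99, 0.143, -0.014], [-0.008, -0.042, -0.999]]
[(np.float64(246.1037920154681), np.float64(174.1504945601277)), (np.float64(248.00272103270362), np.float64(182.81485248353076))]
```

View pics/cb5.png

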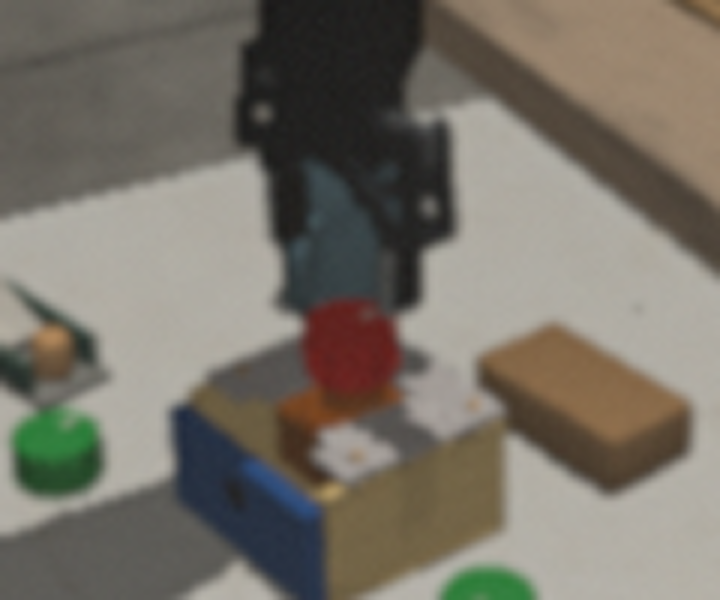

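The open fingers straddle the cap: pad ends at crop (290,235) and (405,300), cap top at (350,322), as predicted. I descend.

Emit:
move_arm --moves '[{"dx": 1,"dy": 8,"dz": 12,"twist": 0,"hand": 85},{"dx": 1,"dy": 8,"dz": 24,"twist": 0,"hand": 85},{"dx": 1,"dy": 8,"dz": 36,"twist": 0,"hand": 85},{"dx": 1,"dy": 8,"dz": 48,"twist": 0,"hand": 85},{"dx": 1,"dy": 8,"dz": 48,"twist": 0,"hand": 85},{"dx": 1,"dy": 8,"dz": 48,"twist": 0,"hand": 85},{"dx": 1,"dy": 8,"dz": 48,"twist": 0,"hand": 85}]'

```text
clock: 6.37
eef_pos: [0.618, 0.1116, 0.1052]
tool_rot: [[-0.144, 0.989, -0.036], [0.99, 0.143, -0.013], [-0.008, -0.038, -0.999]]
wrist_force: [0.8, 0.0, 0.3]
gripper_width: 0.085
```

Emit:
move_arm --moves '[{"dx": 0,"dy": -1,"dz": 4,"twist": 0,"hand": 60},{"dx": 0,"dy": -1,"dz": 4,"twist": 0,"hand": 55},{"dx": 0,"dy": -1,"dz": 4,"twist": 0,"hand": 52},{"dx": 0,"dy": -1,"dz": 4,"twist": 0,"hand": 50},{"dx": 0,"dy": -1,"dz": 4,"twist": 0,"hand": 49}]'

```text
clock: 6.78
eef_pos: [0.6171, 0.1125, 0.1021]
tool_rot: [[-0.144, 0.989, -0.035], [0.99, 0.144, -0.011], [-0.006, -0.036, -0.999]]
wrist_force: [-1.0, 3.9, 2.4]
gripper_width: 0.0488
```

Emit:
move_arm --moves '[{"dx": 1,"dy": 0,"dz": 0,"twist": 0,"hand": 49},{"dx": 1,"dy": 0,"dz": 0,"twist": 0,"hand": 44},{"dx": 1,"dy": 0,"dz": 0,"twist": 0,"hand": 40},{"dx": 1,"dy": 0,"dz": 0,"twist": 0,"hand": 40},{"dx": 1,"dy": 0,"dz": 0,"twist": 0,"hand": 40}]'

```text
clock: 7.2
eef_pos: [0.6169, 0.1139, 0.1024]
tool_rot: [[-0.145, 0.989, -0.035], [0.989, 0.144, -0.01], [-0.005, -0.036, -0.999]]
wrist_force: [-1.5, 3.2, 3.6]
gripper_width: 0.047
```

Emit:
move_arm --moves '[{"dx": 0.5,"dy": 0,"dz": 0,"twist": -0.08,"hand": 40},{"dx": 0.5,"dy": 0,"dz": 0,"twist": -0.16,"hand": 40},{"dx": 0.5,"dy": 0,"dz": 0,"twist": -0.24,"hand": 40},{"dx": 0.5,"dy": 0,"dz": -0.5,"twist": -0.32,"hand": 40},{"dx": 0.5,"dy": 0,"dz": -0.5,"twist": -0.4,"hand": 40},{"dx": 0.5,"dy": 0,"dz": -1,"twist": -0.4,"hand": 40}]'

```text
clock: 7.7
eef_pos: [0.6174, 0.1132, 0.1032]
tool_rot: [[-0.519, 0.854, -0.034], [0.855, 0.519, -0.012], [0.007, -0.036, -0.999]]
wrist_force: [1.8, -0.8, -0.7]
gripper_width: 0.0469
```

```bash
python3 - <<'E'
from h import *
s=read_state();print(s['q'].round(3),s['wrist_force'],s['moment'].round(2))
b=shot('scene','s6')
B=cv2.resize(b['pixels'][150:230,200:290],None,fx=7,fy=7,interpolation=cv2.INTER_CUBIC)
cv2.imwrite('pics/cb6.png',B[:,:,::-1])
E
```

```text
[ 0.184  0.606  0.186  1.187 -0.006 -0.361] [ 1.78605853 -0.8071269  -0.74741683] [-0.3  -0.3   0.08]
```

View pics/cb6.png

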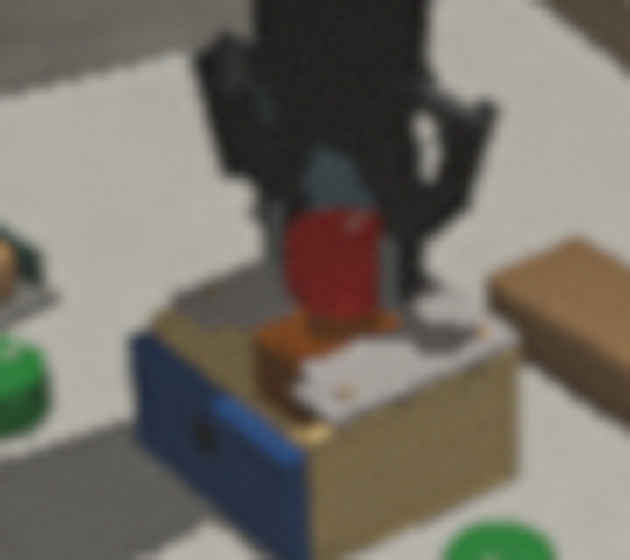

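Emit:
move_arm --moves '[{"dx": 0,"dy": 0,"dz": -0.5,"twist": -0.1,"hand": 40},{"dx": 0,"dy": 0,"dz": -0.5,"twist": -0.2,"hand": 40},{"dx": 0,"dy": 0,"dz": -1,"twist": -0.3,"hand": 40},{"dx": 0,"dy": 0,"dz": -1,"twist": -0.4,"hand": 40},{"dx": 0,"dy": 0,"dz": -1,"twist": -0.5,"hand": 40},{"dx": 0,"dy": 0,"dz": -1.5,"twist": -0.6,"hand": 40},{"dx": 0,"dy": 0,"dz": -1.5,"twist": -0.7,"hand": 40},{"dx": 0,"dy": 0,"dz": -1.5,"twist": -0.75,"hand": 40}]'

```text
clock: 8.42
eef_pos: [0.6178, 0.113, 0.1045]
tool_rot: [[-0.961, 0.273, -0.034], [0.273, 0.962, -0.013], [0.029, -0.021, -0.999]]
wrist_force: [-0.0, 0.9, 0.9]
gripper_width: 0.0472
```

Emit:
move_arm --moves '[{"dx": 0,"dy": 0,"dz": 0,"twist": -0.1,"hand": 40},{"dx": 0,"dy": 0,"dz": 0,"twist": -0.2,"hand": 40},{"dx": 0,"dy": 0,"dz": -0.5,"twist": -0.3,"hand": 40},{"dx": 0,"dy": 0,"dz": -0.5,"twist": -0.4,"hand": 40},{"dx": 0,"dy": 0,"dz": -1,"twist": -0.5,"hand": 40},{"dx": 0,"dy": 0,"dz": -1,"twist": -0.6,"hand": 40},{"dx": 0,"dy": 0,"dz": -1,"twist": -0.7,"hand": 40},{"dx": 0,"dy": 0,"dz": -1,"twist": -0.8,"hand": 40}]'

```text
clock: 9.08
eef_pos: [0.6176, 0.1135, 0.1058]
tool_rot: [[-0.864, -0.502, -0.034], [-0.502, 0.865, -0.012], [0.035, 0.007, -0.999]]
wrist_force: [-1.2, 3.7, 3.5]
gripper_width: 0.0466
```

```bash
python3 - <<'E'
from h import *
s=read_state();print(s['q'].round(3),s['eef_pos'],s['wrist_force'],s['moment'].round(2))
E
```

```text
[ 0.184  0.604  0.19   1.192 -0.005 -1.913] [0.61755352 0.11348415 0.10575401] [-1.1887464   3.72307019  3.53801707] [ 0.61  0.26 -0.08]
```

Emit:
move_arm --moves '[{"dx": 0,"dy": 0,"dz": -1,"twist": 0,"hand": 40},{"dx": 0,"dy": 0,"dz": -2,"twist": 0,"hand": 40},{"dx": 0,"dy": 0,"dz": -3,"twist": 0,"hand": 40}]'

```text
clock: 9.33
eef_pos: [0.617, 0.1133, 0.108]
tool_rot: [[-0.866, -0.499, -0.036], [-0.499, 0.866, -0.012], [0.037, 0.007, -0.999]]
wrist_force: [-0.9, 1.4, -1.3]
gripper_width: 0.047
```

Emit:
move_arm --moves '[{"dx": 0,"dy": 0,"dz": -2,"twist": 0,"hand": 40},{"dx": 0,"dy": 0,"dz": -4,"twist": 0,"hand": 40},{"dx": 0,"dy": 0,"dz": -6,"twist": 0,"hand": 40},{"dx": 0,"dy": 0,"dz": -8,"twist": 0,"hand": 40}]'

```text
clock: 9.67
eef_pos: [0.6172, 0.1133, 0.116]
tool_rot: [[-0.866, -0.499, -0.036], [-0.499, 0.867, -0.012], [0.038, 0.007, -0.999]]
wrist_force: [-2.2, 1.0, -0.8]
gripper_width: 0.0467
```

Free lift with about 1 N vertical force. I continue to about 22 mm above the mouth.

Emit:
move_arm --moves '[{"dx": 0,"dy": 0,"dz": -5,"twist": 0,"hand": 40},{"dx": 0,"dy": 0,"dz": -10,"twist": 0,"hand": 40},{"dx": 0,"dy": 0,"dz": -15,"twist": 0,"hand": 40},{"dx": 0,"dy": 0,"dz": -20,"twist": 0,"hand": 40},{"dx": 0,"dy": 0,"dz": -25,"twist": 0,"hand": 40},{"dx": 0,"dy": 0,"dz": -28,"twist": 0,"hand": 40},{"dx": 0,"dy": 0,"dz": -28,"twist": 0,"hand": 40},{"dx": 0,"dy": 0,"dz": -28,"twist": 0,"hand": 40}]'

```text
clock: 10.33
eef_pos: [0.6184, 0.1137, 0.1443]
tool_rot: [[-0.866, -0.499, -0.036], [-0.499, 0.867, -0.012], [0.037, 0.007, -0.999]]
wrist_force: [0.4, 0.5, -1.0]
gripper_width: 0.0467
```

```bash
python3 - <<'E'
from h import *
s=read_state();print(s['q'].round(3),s['eef_pos'],s['wrist_force'],s['joint_vel'].round(3),s['gripper_width'])
b=shot('scene','s7')
B=cv2.resize(b['pixels'][140:230,190:290],None,fx=6.5,fy=6.5,interpolation=cv2.INTER_CUBIC)
cv2.imwrite('pics/cb7.png',B[:,:,::-1])
E
```

```text
[ 0.184  0.58   0.252  1.28  -0.005 -1.909] [0.61842909 0.11365166 0.14432763] [ 0.35592582  0.47095691 -0.95816353] [ 0.     0.008 -0.012 -0.003 -0.001 -0.001] 0.04672064913266045
```

View pics/cb7.png

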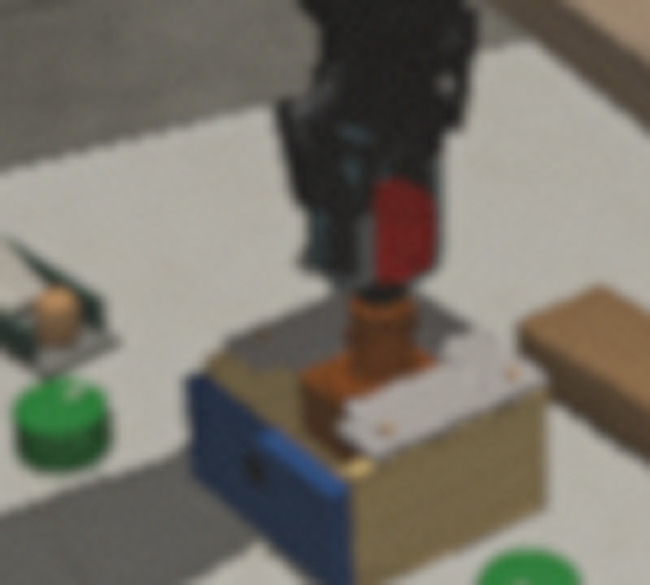

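The cap is in the fingers with its lower edge at crop (405,282). It is clear above the bare mouth at (385,298), and the blue panel is still flush. One settling call, then I hand in.

Emit:
move_arm --moves '[{"dx": 0,"dy": 0,"dz": 0,"twist": 0,"hand": 40},{"dx": 0,"dy": 0,"dz": 0,"twist": 0,"hand": 40},{"dx": 0,"dy": 0,"dz": 0,"twist": 0,"hand": 40},{"dx": 0,"dy": 0,"dz": 0,"twist": 0,"hand": 40}]'

```text
clock: 10.72
eef_pos: [0.618, 0.1136, 0.1437]
tool_rot: [[-0.866, -0.499, -0.037], [-0.499, 0.867, -0.012], [0.038, 0.008, -0.999]]
wrist_force: [0.7, 0.5, 0.3]
gripper_width: 0.0467
```

```bash
python3 - <<'E'
from h import *
s=read_state();print(s['eef_pos'],s['wrist_force'].round(1),s['joint_vel'].round(3))
print(sign_off())
E
```

```text
[0.61801565 0.11364015 0.14366992] [0.7 0.5 0.3] [-0.002 -0.     0.001 -0.002  0.001  0.001]
the job is handed in; nothing more can be done
None
```

The job is handed in at about 10.7 s of the 58 s allowed; no verdict came back.

- **Drawer:** I pushed it until it met its stop at about 20 N. It stayed flush with the box in every picture after that.
- **Cap:** I turned the red cap about 1.95 rad anticlockwise in one grip. It then lifted off freely, with no more than about 2 N on any axis in the readings taken during the lift.
- **End state:** The cap is held about 2 cm above the jar's mouth, estimated from how far the arm rose. The tool tilts about 0.04 rad, the opening is 46.7 mm, and the arm was nearly motionless with under 1 N at the wrist.
- **Bystanders:** The arm touched none of them that I noticed, but I did not measure their positions again at the end.

**Checks that disagreed:**
- The two cameras differed by 3 to 6 mm on the jar's place. I used their middle, and contact during the grip shifted it about 2 mm.
- Pushing the drawer left the small tool tilt, well within the 0.2 rad limit.
- One move call was refused for missing fields; the arm did not move.

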